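# Fit the long ejector pin

### The job

Fit the longer of the two headed ejector pins into the ejector block: lift it out of the rack, start it tip first in the bore and let go of it where it stops on the stiff piston, still standing proud. Then press it fully home from above, until its head sits down on the block, and leave the shorter pin standing in the rack.

Things in the scene. Friction and masses are not known exactly. Their poses are not given: they have to be found in the camera images.
- long_pin_head (a point): Centre of the head of the long steel pin, standing upright, tip down, in one rack hole. Head: round disc, 44 mm diameter, 14 mm high (top 7 mm above this point); grip it from above, or the shaft just under it. Shaft: 16 mm diameter, 100 mm long (tip 107 mm below this point), the last 14 mm tapering to 6 mm. 40 mm of it is in the hole. About 0.16 kg. z axis: along the pin, up.
- short_pin_head (a point): Centre of the head of the short steel pin: the same but with a shaft of only 70 mm, so its head is 30 mm lower. It stands in the other hole of the rack, 70 mm from the long pin between axes. z axis: along the pin, up.
- pin_rack: Fixed wooden block, 60 (x) by 140 (y) by 75 mm high, with two holes 22 mm wide and 40 mm deep on its own y axis at y = -35 and +35 mm; one pin stands in each. Origin: centre of the underside, on the bench.
- bore_mouth (a point): Centre of the bore's mouth, level with the top of the fixed ejector block (bare aluminium, 90 by 90 mm, 115 mm high, on a 120 by 90 mm foot). The bore goes straight down: 21 mm diameter, 110 mm deep, countersunk at the mouth to 35 mm diameter, 7 mm deep, which guides the tip in. z axis up. With the pin home the head's underside rests on the block's top: head centre 7 mm above this point.
- piston (a joint): Stiff piston down in the bore. Its top is 45 mm + this value (m, down positive; starts at 0 to 0.010) below the mouth. A pin let go in the bore stops on it, head 45 to 55 mm above the block. A steady push on the pin of about 5 N moves it down (up to 0.058) and it stays where it is left; no spring.
Not all that is in view belongs to the job. What is shaped like the part that bears short_pin_head but yellow is not meant.

How it is judged:
By the outcome, as a careful person would: the job done as asked, in the order asked, and still so for the second after the job is handed in, with the robot touching nothing.
It also fails if it takes over 42 s, if anything falls off the work surface, if the arm or the gripper's body presses on something with over 40 N, if the wrist force passes 120 N, or if a joint passes its speed limit or range.

### The arm

A 7-joint arm with a two-finger parallel gripper is mounted at the origin on the work surface; the furniture and walls round the work are solid. World frame = base frame: x ahead of the robot, y to its left, z up, the work surface at z = 0. Lengths are in mm, angles in rad, forces in N, time in s.
With the tool pointing down it reaches from about 425 to 950 mm from the base axis. Payload 16.7 kg.
Tool frame: the origin (TCP) lies on the centre line of the jaws, within the pads' length; the fingertips stand 25 mm ahead of it and the grasp point (between the pads) lies 6 mm ahead of it; x points along the fingers, y is the direction in which the jaws open and shut, and the axes are right-handed (so a half turn about x gives the same grasp; the last joint's range is limited). The gripper opens to 94 mm and grips with 3 to 60 N. Pads are 16 mm wide; open, the fingers measure 119 mm over their backs; the gripper's body (75 mm by 177 mm) begins 78 mm behind the grasp point.
Start: joints at [1.01, 0.426, 0.074, 1.606, -0.034, 1.111, -0.067], TCP at [269.522, -618.817, 230.467] pointing down, gripper open.
Joint ranges: [-2.85, 2.85], [-0.5, 2.14], [-1.23, 1.37], [0.21, 2.46], [-1.02, 4.16], [0.16, 2.05], [-2.73, 2.73]. Speed limits (rad/s): [1.89, 1.89, 2.39, 2.39, 3.01, 3.01, 3.01].

### API

Orientations are given as a rotation vector (axis times angle).
In Python, from station import move_pose, move_l, goto_joints, grip, pause, inverse_kinematics, observe, camera, MotionError, job_done, trace gives the robot as it stands. The module is installed in compiled form; this text tells all that it offers. Calls block until the motion is done:
- move_pose(position, orientation): joint-space move of the TCP to a pose.
- move_l(position, velocity=150, orientation=None, contact_N=None): straight line of the TCP; orientation=None keeps the orientation; velocity is the mean speed in mm/s. With contact_N (N) it stops when the force on the tool has changed by that much, and returns True; else False.
- goto_joints(angles): joint-space move.
- grip(opening, f_grip=None): finger opening in mm; f_grip is the grip in N (None keeps the last); returns when the fingers have stopped.
- pause(seconds).
- inverse_kinematics(position, orientation): joint angles nearest the present ones, or None.
- observe(): the state.
- camera(name): name is "scene" or "top" or "wrist"; returns a dict with "img" (480x640x3 uint8, red, green, blue), "fx", "fy", "cx", "cy" (pixels), "R" (3x3) and "t" (3): a world point X has camera coordinates R X + t. Camera axes: x right, y down, z forward; pixel columns grow to the right and rows downward; lengths in mm; the calibration is good to about 2 mm. A picture is of the moment at which its call begins. There is no depth.
A pose or a line that the arm cannot do raises MotionError and nothing moves.
- job_done(): hands the job in, once; it reports no verdict.
Trained networks look in a picture, given as the dict that the camera call returned (one of the last four; its "shot" number tells which), for a name from the list of things; names that differ only in an ending like _2 or _b are one class to them, and where a whole thing is asked for, a point or a joint stands for the part that bears it (a point fixed in the world has none). Each returns a list of dicts, best first, with "score" (0 to 1); they miss things now and then, are a little off and sometimes report something else, mostly with a low value. They report only what shows in the picture. A call takes as long as a camera call. They do not tell look-alikes from the thing itself.
- trace(picture, target): "region" (480x640 bool, what is visible of it) and "location" ([column, row] in pixels, amid what is visible of it).
The state is a dict: "time_s": time; "joint_pos": joint angles; "qvel": joint speeds; "effort": joint torques, N m; "ee_pos": TCP position; "eef_rot": TCP orientation; "wrist_force": force on the tool from outside, world axes, zero at the start; "wrist_torque": the same for the moment, N m; "gripper_width": finger opening in mm.
Only numpy, scipy, OpenCV 4.12 (cv2) and the standard library are available. Lean on these libraries where they do the work, as an engineer would, in place of code of your own. Each camera call takes 0.05 s, during which the arm holds its last target. There are 200 camera calls.

## Working session

There is one attempt and no reset: what is moved stays moved. The work goes in short steps, each a Python script; the robot and the scene stay as the last script left them, time stands still between calls to the robot, and variables do not carry over. Pictures are saved under pics/ and viewed, about 8 in all and at most 12, crops included, and the job is handed in when it is done.

```bash
mkdir -p pics
cat > h.py <<'E'
import numpy as np, cv2
from station import *
def ray(c,px):
    d=c["R"].T@np.array([(px[0]-c["cx"])/c["fx"],(px[1]-c["cy"])/c["fy"],1.])
    return -c["R"].T@np.array(c["t"]),d/np.linalg.norm(d)
def atz(c,px,z):
    o,d=ray(c,px); return o+d*(z-o[2])/d[2]
def tri(rs):
    A=sum(np.eye(3)-np.outer(d,d) for o,d in rs); b=sum((np.eye(3)-np.outer(d,d))@o for o,d in rs)
    return np.linalg.solve(A,b)
def proj(c,X):
    p=c["R"]@np.array(X)+c["t"]; return [c["fx"]*p[0]/p[2]+c["cx"],c["fy"]*p[1]/p[2]+c["cy"]]
def save(n,img): cv2.imwrite("pics/"+n+".png",cv2.cvtColor(np.ascontiguousarray(img),cv2.COLOR_RGB2BGR))
E
python3 - <<'E'
from h import *
np.set_printoptions(precision=1,suppress=True)
o=observe();print(o["time_s"],o["eef_rot"],o["ee_pos"])
ims=[]
for n in ("scene","top"):
    c=camera(n);ims.append(c["img"]);c["R"]=np.array(c["R"]);print(n,-c["R"].T@c["t"])
    for t in ("long_pin_head","short_pin_head","pin_rack","bore_mouth","piston"):
        try: print(t,[(round(d["score"],2),np.round(d["location"]),int(d["region"].sum())) for d in trace(c,t)][:5])
        except Exception as e: print(t,e)
    save(n,c["img"])
print(observe()["time_s"])
E
```

```text
0.0 [ 2.   0.4 -2. ] [ 269.4 -618.5  229.8]
scene [-213.6 -760.8  537.3]
long_pin_head [(0.9, array([421., 237.]), 867)]
short_pin_head [(0.98, array([394., 236.]), 533), (0.6, array([350., 326.]), 1037)]
pin_rack [(0.75, array([398., 278.]), 3717)]
bore_mouth [(0.6, array([332., 240.]), 4804)]
piston [(0.44, array([398., 279.]), 3787)]
top [ 272.  -282.  1075.3]
long_pin_head [(0.81, array([400., 192.]), 635)]
short_pin_head [(0.94, array([390., 315.]), 555), (0.8, array([354., 185.]), 613)]
pin_rack [(0.94, array([369., 207.]), 2367)]
bore_mouth [(0.91, array([276., 194.]), 4015)]
piston []
0.6
```

View pics/scene.png

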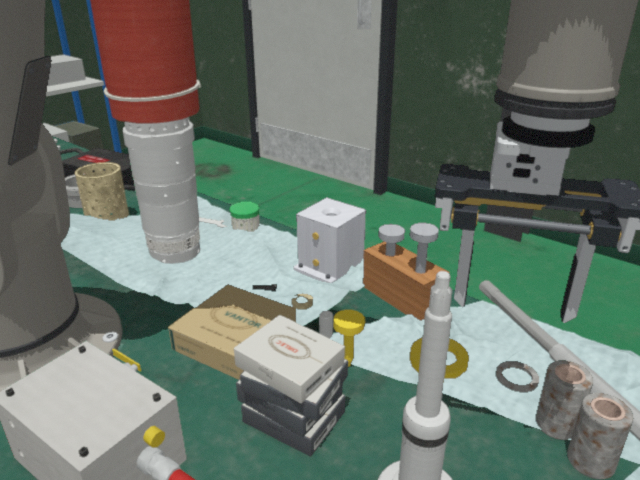

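View pics/top.png

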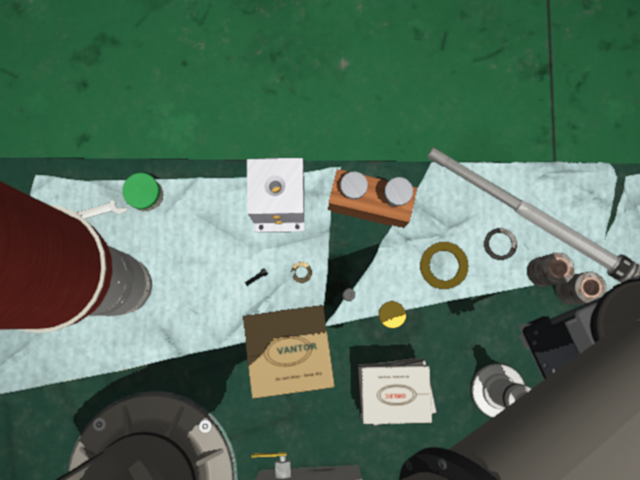

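The long pin is the taller grey pin, top (400,192) and scene (424,234). The short one is at top (354,185) and scene (391,234). The yellow look-alike at top (392,315) and scene (350,326) is not meant. The block mouth is at top (276,186). I'll check this in a crop and measure.

Run:
```python
from h import *
np.set_printoptions(precision=1,suppress=True)
T=camera("top");S=camera("scene")
for c in (T,S):
    c["R"]=np.array(c["R"]);c["t"]=np.array(c["t"])
print("cam R top",T["R"])
P={}
for t in ("long_pin_head","short_pin_head","bore_mouth","pin_rack"):
    for n,c in (("top",T),("scene",S)):
        for d in trace(c,t)[:2]:
            z={"l":142,"s":112,"b":57,"p":55}[t[0]]
            print(t,n,round(d["score"],2),np.round(d["location"]),"at z",z,atz(c,d["location"],z)[:2])
# hough-free: hand-read head tops
print("long top149",atz(T,(399,191),149),"scene",atz(S,(424.5,231),149),"tri",tri([ray(T,(399,191)),ray(S,(424.5,231))]))
print("short top119",atz(T,(353.5,185),119),"scene",atz(S,(391.5,232),119),"tri",tri([ray(T,(353.5,185)),ray(S,(391.5,232))]))
print("mouth",atz(T,(275.5,186),115),"scene",atz(S,(331,210),115),"tri",tri([ray(T,(275.5,186)),ray(S,(331,210))]))
a=cv2.resize(S["img"][190:330,280:460],None,fx=4,fy=4,interpolation=cv2.INTER_CUBIC)
b=cv2.resize(T["img"][150:240,230:430],None,fx=3.6,fy=3.6,interpolation=cv2.INTER_CUBIC)
save("cropS",a[:, :720]);save("cropT",b)
```

```text
cam R top [[ 0.  -1.  -0. ]
 [-1.  -0.  -0.1]
 [ 0.1  0.  -1. ]]
long_pin_head top 0.97 [399. 192.] at z 142 [ 472.1 -406.5]
long_pin_head scene 0.56 [422. 237.] at z 142 [ 459.8 -409.5]
short_pin_head top 0.89 [352. 186.] at z 112 [ 487.6 -334.2]
short_pin_head top 0.6 [391. 315.] at z 112 [ 281.9 -396.6]
short_pin_head scene 0.91 [348. 324.] at z 112 [ 243.6 -429.5]
short_pin_head scene 0.68 [392. 237.] at z 112 [ 478.7 -345. ]
bore_mouth top 0.81 [276. 193.] at z 57 [ 487.2 -208.6]
bore_mouth scene 0.89 [330. 238.] at z 57 [ 491.9 -202.1]
bore_mouth scene 0.38 [398. 279.] at z 57 [ 451.3 -377.1]
pin_rack top 0.71 [370. 206.] at z 55 [ 466.  -369.2]
pin_rack scene 0.69 [399. 278.] at z 55 [ 457.4 -375.7]
long top149 [ 472.8 -406.1  149. ] scene [ 467.7 -409.2  149. ] tri [ 473.4 -406.4  145.8]
short top119 [ 488.4 -337.   119. ] scene [ 482.8 -341.1  119. ] tri [ 489.3 -337.2  115.1]
mouth [ 486.3 -211.   115. ] scene [ 494.2 -203.6  115. ] tri [ 484.9 -211.2  120.7]
```

View pics/cropS.png

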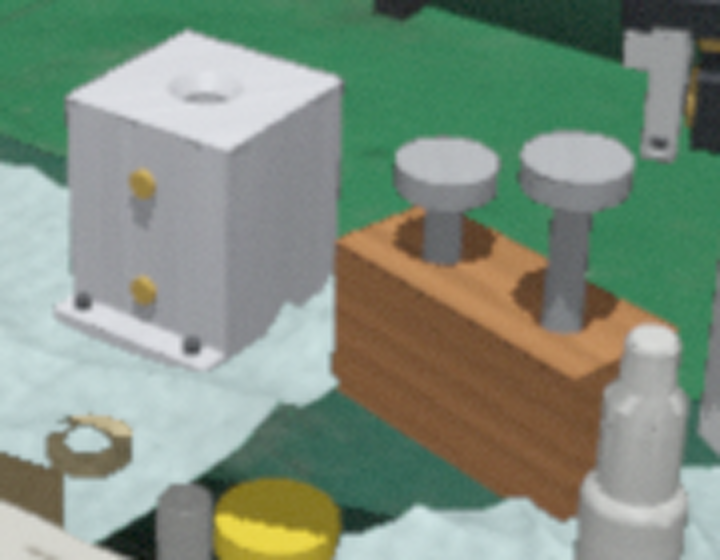

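View pics/cropT.png

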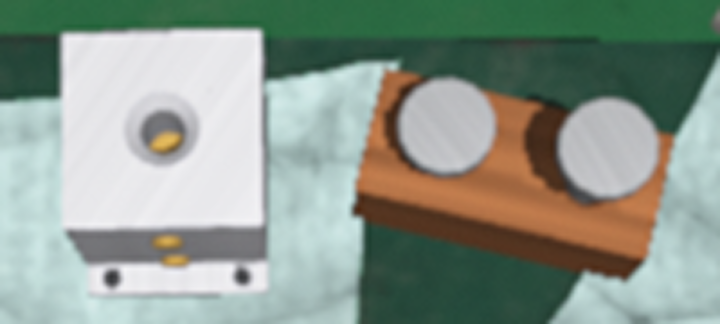

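The crops confirm it. The right-hand grey pin, with the long exposed shaft, is the long one, and the heads measure 70.8 mm apart (70 given). I'll move above it, with the jaws across the rack.

```bash
cat >> h.py <<'E'
from scipy.spatial.transform import Rotation as Ro
def down(d):
    y=np.array([d[0],d[1],0.]);y/=np.linalg.norm(y);x=np.array([0,0,-1.])
    return Ro.from_matrix(np.c_[x,y,np.cross(x,y)]).as_rotvec()
d0=np.array([0.9755,-0.220])
E
python3 - <<'E'
from h import *
np.set_printoptions(precision=2,suppress=True)
best=None
for s in (1,-1):
    o=down(s*d0)
    q=[inverse_kinematics(p,o) for p in ([473,-406,300],[473,-406,148],[486,-211,300],[486,-211,126])]
    print(s,*[None if a is None else np.array(a) for a in q])
    if all(a is not None for a in q):
        m=abs(np.array(q)-observe()["joint_pos"]).max()
        if best is None or m<best[0]: best=(m,s,o)
print(best)
move_l([269,-619,300],250)
move_pose([473,-406,300],best[2])
c=camera("wrist");c["R"]=np.array(c["R"]);c["t"]=np.array(c["t"])
save("w1",c["img"]);print("cam",-c["R"].T@c["t"])
for t in ("long_pin_head","short_pin_head"):
    for e in trace(c,t): print(t,round(e["score"],2),e["location"],int(e["region"].sum()),atz(c,e["location"],149),atz(c,e["location"],119))
ob=observe();print(ob["time_s"],ob["ee_pos"],ob["wrist_force"])
E
```

```text
1 [ 0.76  0.3  -0.2   1.63  0.06  1.22  0.33] [ 0.76  0.43 -0.2   1.79  0.1   0.93  0.3 ] [ 0.56  0.15 -0.3   1.83  0.05  1.17  0.02] [ 0.56  0.33 -0.32  2.01  0.14  0.82 -0.06]
-1 [ 0.31  0.3   0.38  1.66 -0.12  1.2  -2.65] [ 0.28  0.45  0.42  1.82 -0.23  0.92 -2.55] [-0.79  0.33  1.35  1.89 -0.35  1.2  -2.68] [-0.59  0.65  1.21  2.07 -0.76  0.97 -2.33]
(np.float64(0.45370241594764293), 1, array([ 1.37,  1.1 , -1.37]))
cam [ 488.55 -337.77  454.5 ]
long_pin_head 0.75 [316.8, 217.5] 1770 [ 477.4  -395.27  149.  ] [ 476.3  -400.92  119.  ]
short_pin_head 0.97 [154.7, 249.7] 1384 [ 324.23 -391.28  149.  ] [ 308.09 -396.53  119.  ]
short_pin_head 0.96 [315.2, 147.5] 1712 [ 489.64 -335.28  149.  ] [ 489.75 -335.03  119.  ]
2.8083 [ 471.94 -407.45  299.82] [-0.24  0.2   0.12]
```

View pics/w1.png

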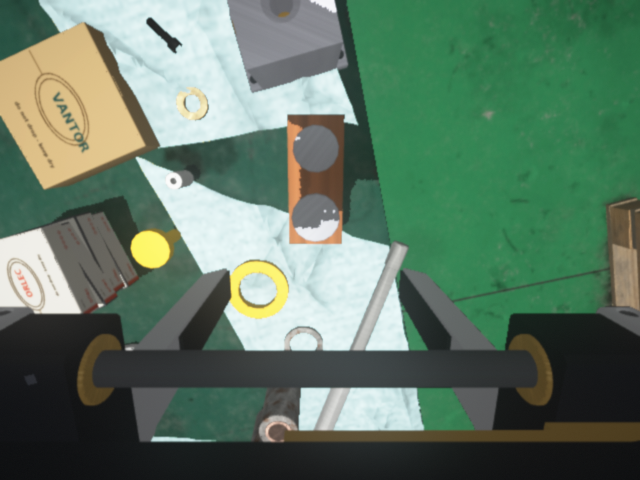

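The wrist view shows the short head at (316,148) and the long head at (316,217), with a glare patch. The wrist estimate for the long pin differs by about 11 mm, so I'll overlay the predicted circles to settle it.

Run:
```python
from h import *
np.set_printoptions(precision=1,suppress=True)
c=camera("wrist");c["R"]=np.array(c["R"]);c["t"]=np.array(c["t"])
print(c["R"],-c["R"].T@c["t"],c["fx"],observe()["ee_pos"])
r=trace(c,"long_pin_head")[0]["region"];r2=trace(c,"short_pin_head")
for m in [r]+[e["region"] for e in r2]:
    (x,y),R=cv2.minEnclosingCircle(np.argwhere(m)[:,::-1].astype(np.float32)); print("enc",x,y,R)
    v,u=np.where(m);print(u.min(),u.max(),v.min(),v.max())
im=cv2.resize(c["img"][100:260,250:390],None,fx=4,fy=4,interpolation=cv2.INTER_CUBIC)
def circ(X,r,col):
    p=[(np.array(proj(c,[X[0]+r*np.cos(a),X[1]+r*np.sin(a),X[2]]))-[250,100])*4 for a in np.linspace(0,6.28,60)]
    cv2.polylines(im,[np.int32(p)],True,col,1)
circ([472.8,-406.1,149],22,(255,0,0));circ([488.4,-337,119],22,(0,255,0));circ([477,-395,149],22,(255,255,0))
save("w1c",im)
```

```text
[[ 1.  -0.2  0. ]
 [-0.2 -0.9  0.2]
 [-0.1 -0.2 -1. ]] [ 488.6 -337.6  454.6] 343.122328585879 [ 472.1 -407.2  299.8]
enc 314.8578796386719 217.43455505371094 24.120040893554688
291 338 194 241
enc 156.0 244.0 26.000099182128906
131 180 228 268
enc 315.0536193847656 148.3538818359375 24.180213928222656
293 339 125 172
enc 315.0 217.5 24.04692840576172
291 339 194 240
```

View pics/w1c.png

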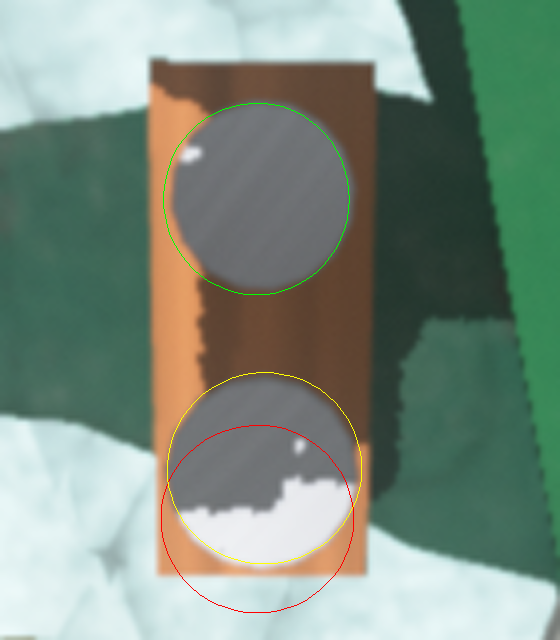

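Run:
```python
from h import *
np.set_printoptions(precision=1,suppress=True)
W,T,S=[camera(n) for n in("wrist","top","scene")]
for c in (T,S,W): c["R"]=np.array(c["R"]);c["t"]=np.array(c["t"])
w=[atz(W,(250+x/4,100+y/4),75) for x,y in((150,60),(375,62),(368,575),(158,575))]
t=[atz(T,(230+x/3.6,150+y/3.6),75) for x,y in((388,70),(672,135),(640,262),(358,195))]
print("wrist",np.array(w)[:,:2],np.mean(w,0));print("top",np.array(t)[:,:2],np.mean(t,0))
for n,c in(("W",W),("T",T),("S",S)):
  for k,z in (("long_pin_head",149),("short_pin_head",119)):
    for e in trace(c,k): print(n,k,round(e["score"],2),e["location"],atz(c,e["location"],z)[:2])
im=np.hstack([cv2.resize(c["img"][y:y+130,x:x+130],None,fx=3,fy=3,interpolation=cv2.INTER_CUBIC) for c,x,y in((T,310,140),(S,340,200))])
save("ts2",im)
```

```text
wrist [[ 469.6 -295.2]
 [ 526.9 -308.7]
 [ 497.  -444.5]
 [ 438.3 -431.2]] [ 482.9 -369.9   75. ]
top [[ 524.9 -312.9]
 [ 495.2 -445.7]
 [ 434.9 -430.3]
 [ 465.1 -299.3]] [ 480. -372.   75.]
W long_pin_head 0.69 [318.7, 220.7] [ 479.2 -397.6]
W short_pin_head 0.62 [153.2, 247.6] [ 308.1 -393.5]
W short_pin_head 0.57 [315.0, 150.8] [ 489.6 -337. ]
T short_pin_head 0.75 [267.4, 186.3] [ 484.8 -198.2]
S long_pin_head 0.79 [418.5, 235.8] [ 448.  -410.1]
S short_pin_head 0.9 [346.4, 324.3] [ 234. -434.]
S short_pin_head 0.58 [392.0, 234.5] [ 475.7 -346.6]
```

View pics/ts2.png

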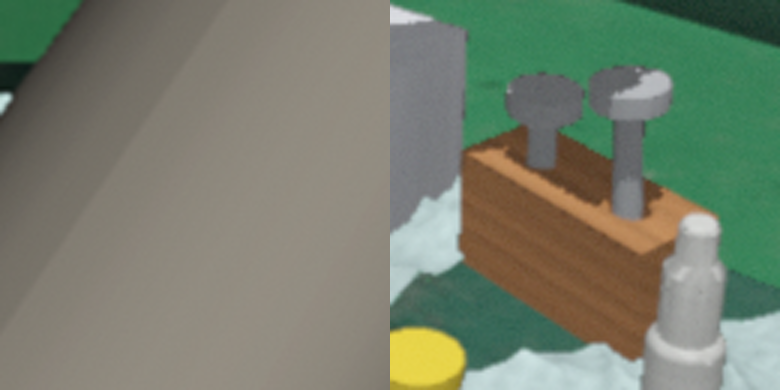

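The scene camera now shows the long head about 4 px from where it was, while the rack and short pin are unmoved. The long pin is therefore leaning in its loose hole, towards the short pin. I'll grip with the jaws along the rack axis so they straighten it as they close. The fingertips stay above the short head, which tops out at z=119.

Run:
```python
from h import *
np.set_printoptions(precision=1,suppress=True)
W,S=[camera(n) for n in("wrist","scene")]
for c in (S,W): c["R"]=np.array(c["R"]);c["t"]=np.array(c["t"])
print("tri now",tri([ray(W,(315,217.5)),ray(S,(420,228))]))
d=np.array([.22,.9755]);best=None
for s in(1,-1):
    o=down(s*d);q=[inverse_kinematics(p,o) for p in ([475,-399,300],[475,-399,151],[486,-211,330],[486,-211,126])]
    if all(a is not None for a in q):
        m=abs(np.array(q)-observe()["joint_pos"]).max();print(s,m,np.array(q)[:,6])
        if best is None or m<best[0]: best=(m,s,o)
o=best[2];np.save("o.npy",o)
move_pose([475,-398,230],o)
grip(84)
W,S=[camera(n) for n in("wrist","scene")]
for c in (S,W): c["R"]=np.array(c["R"]);c["t"]=np.array(c["t"])
for e in trace(W,"long_pin_head"):
    p,r=cv2.minEnclosingCircle(np.argwhere(e["region"])[:,::-1].astype(np.float32))
    print(e["score"],e["location"],p,r,atz(W,p,149))
print(observe()["ee_pos"],observe()["time_s"])
save("w2",np.hstack([W["img"][::1,120:520],S["img"][100:,340:]][:1]+[cv2.resize(S["img"][180:340,300:460],(400,480))]))
```

```text
tri now [ 477.5 -394.8  145.7]
1 1.4909663381236475 [1.8 1.8 1.6 1.4]
-1 1.8601046784997153 [-1.2 -1.2 -1.5 -1.5]
0.97 [320.4, 250.7] (316.8211669921875, 249.13714599609375) 32.0211296081543 [ 472.5 -395.9  149. ]
[ 475. -398.  230.] 5.425
```

View pics/w2.png

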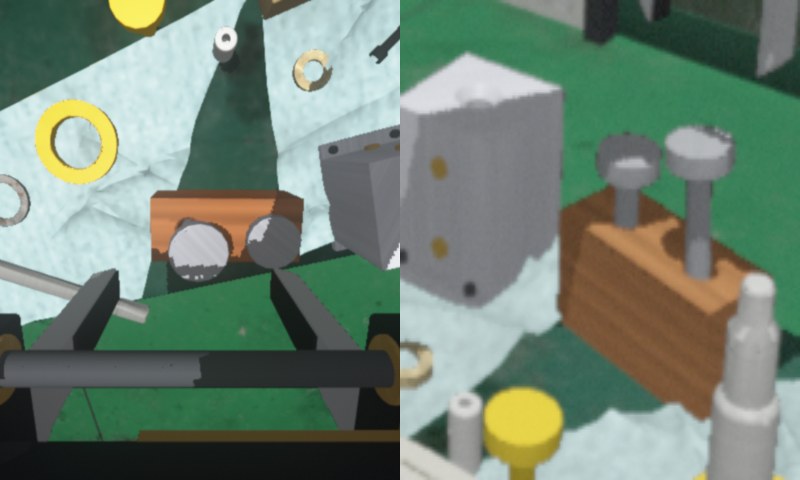

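Head at about (475,-396), leaning roughly 10 mm along the rack. I'll go down over the hole axis, grip and lift.

Run:
```python
from h import *
np.set_printoptions(precision=1,suppress=True)
o=np.load("o.npy")
move_l([474.5,-401,231],150,o)
print("contact",move_l([474.5,-401,151],90,contact_N=8))
grip(30,35);ob=observe();print(ob["gripper_width"],ob["ee_pos"],ob["wrist_force"])
move_l([474.5,-401,300],120)
ob=observe();print(ob["gripper_width"],ob["ee_pos"],ob["wrist_force"],ob["wrist_torque"],ob["time_s"])
S=camera("scene");W=camera("wrist")
save("l",np.hstack([cv2.resize(S["img"][100:340,300:500],(400,480)),W["img"][:,120:520]]))
```

```text
contact False
43.089837562748016 [ 474.5 -401.   151. ] [ 0.5 -0.3  0.7]
43.24257718265953 [ 474.2 -400.8  299.2] [-0.9  0.  -1.4] [-0.  -0.2 -0. ] 8.825
```

View pics/l.png

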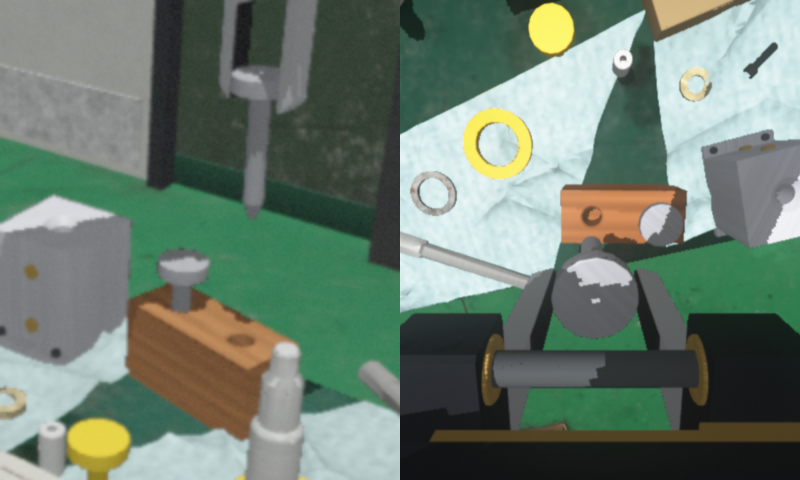

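The long pin is lifted and nearly vertical, and the short pin is still in the rack. Its tip shows at scene (427,209). I'll measure the tip offset, move above the bore and check the mouth there.

Run:
```python
from h import *
np.set_printoptions(precision=1,suppress=True)
o=np.load("o.npy")
def cam(n):
    c=camera(n);c["R"]=np.array(c["R"]);c["t"]=np.array(c["t"]);return c
W,S=cam("wrist"),cam("scene")
print("wristcam",-W["R"].T@W["t"])
print("tip tri",tri([ray(W,(312,238)),ray(S,(427,209))]),"scene plane",atz(S,(427,209),184),"head",atz(W,(315,294),298))
print("ideal tip px W,S",proj(W,[474.5,-401,184]),proj(S,[474.5,-401,184]))
move_l([484,-211,300],200)
W,S=cam("wrist"),cam("scene")
a=W["img"][150:350,220:420].copy();a=cv2.resize(a,(800,800)[:2] if 0 else (600,600),interpolation=cv2.INTER_CUBIC)
for X,col in(([486.3,-211,115],(255,0,0)),):
    p=[(np.array(proj(W,[X[0]+17.5*np.cos(t),X[1]+17.5*np.sin(t),115]))-[220,150])*3 for t in np.linspace(0,6.28,50)]
    cv2.polylines(a,[np.int32(p)],True,col,1)
p=(np.array(proj(W,[484,-211,184]))-[220,150])*3;cv2.circle(a,tuple(int(v) for v in p),3,(0,255,0),-1)
b=cv2.resize(S["img"][60:300,270:400][:, :],(200,369))
b=np.vstack([b,np.zeros((231,200,3),np.uint8)])
save("m",np.hstack([a,b]));print(observe()["time_s"],observe()["ee_pos"])
for e in trace(W,"bore_mouth"): print(e["score"],e["location"])
```

```text
wristcam [ 404.8 -385.5  454.2]
tip tri [ 473.  -404.5  183. ] scene plane [ 473.2 -407.1  184. ] head [ 471.2 -400.1  298. ]
ideal tip px W,S [np.float64(314.46348154390256), np.float64(241.34264799914268)] [np.float64(423.9148147598444), np.float64(207.67593460157653)]
10.225 [ 483.8 -212.2  299.8]
0.61 [320.0, 207.7]
```

View pics/m.png

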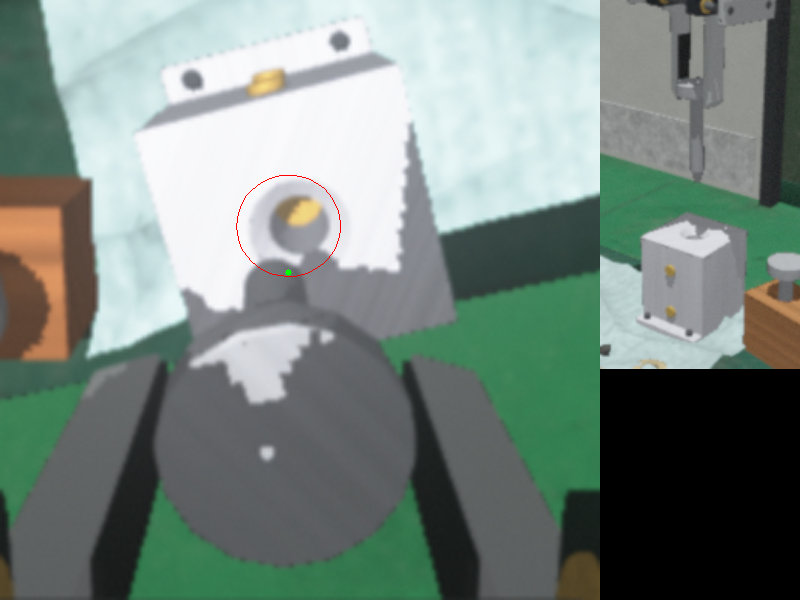

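The mouth is at wrist px (320,225) and the pin tip at (312,239). I'll use the wrist view for the relative correction, since a constant camera bias cancels out, then lower under force watch.

Run:
```python
from h import *
np.set_printoptions(precision=1,suppress=True)
W=camera("wrist");W["R"]=np.array(W["R"]);W["t"]=np.array(W["t"])
m=atz(W,(320.3,224.7),115);t=atz(W,(311.7,238.7),184);ee=np.array(observe()["ee_pos"])
print("mouth",m,"tip",t,"ee",ee)
d=(m-t)[:2];print("delta",d)
tgt=np.array([484,-211])+d
if np.linalg.norm(tgt-[486.3,-211])>12: raise SystemExit("check")
print("target",tgt)
move_l([*tgt,245],120)
move_l([*tgt,233],60); f0=np.array(observe()["wrist_force"])
for z in (226,220,214,208,202,197):
    h=move_l([*tgt,z],50,contact_N=6)
    ob=observe();print(z,h,np.array(ob["ee_pos"]),np.array(ob["wrist_force"])-f0)
    if h: break
print(ob["time_s"],ob["gripper_width"])
```

```text
mouth [ 486.4 -206.7  115. ] tip [ 481.5 -213.9  184. ] ee [ 483.9 -211.8  299.8]
delta [4.8 7.3]
target [ 488.8 -203.7]
226 False [ 488.7 -203.6  225.7] [-0.7  0.5  0.1]
220 False [ 488.6 -203.7  219.7] [-1.3  1.3 -0.4]
214 False [ 488.6 -203.7  213.6] [ 0.  -0.3  1.6]
208 False [ 488.6 -203.6  207.6] [-0.9 -0.9  0.6]
202 False [ 488.6 -203.6  201.6] [-0.7  0.3  0.4]
197 False [ 488.7 -203.6  196.7] [ 0.3 -0.1  0.6]
12.9 42.913966173731005
```

Run:
```python
from h import *
np.set_printoptions(precision=1,suppress=True)
x,y=observe()["ee_pos"][:2]; x,y=488.8,-203.7
print(move_l([x,y,187],40,contact_N=3),observe()["ee_pos"])
grip(70); pause(0.2)
move_l([x,y,240],150)
W,S=camera("wrist"),camera("scene")
for c in (S,W): c["R"]=np.array(c["R"]);c["t"]=np.array(c["t"])
for e in trace(W,"long_pin_head"): 
    print("W",e["score"],e["location"],atz(W,e["location"],178))
for e in trace(S,"long_pin_head"): print("S",e["score"],e["location"],atz(S,e["location"],172))
save("r",np.hstack([cv2.resize(S["img"][100:300,270:400],(312,480)),W["img"][:,120:520]]))
print(observe()["time_s"],observe()["wrist_force"])
```

```text
False [ 488.7 -203.6  186.7]
W 0.79 [317.6, 260.4] [ 488.3 -201.8  178. ]
W 0.41 [167.3, 271.0] [ 473.5 -301.3  178. ]
S 0.77 [331.9, 188.4] [ 468.5 -225.6  172. ]
14.8167 [ 0.3 -0.  -1. ]
```

View pics/r.png

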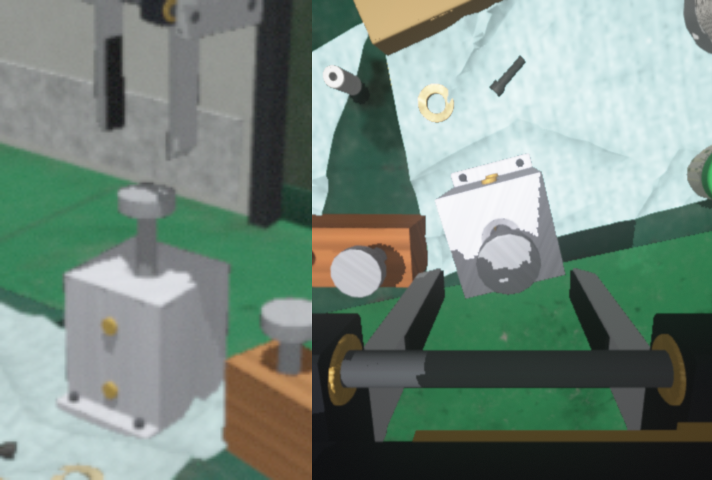

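The pin stands in the bore on the piston, head proud, at about (488,-202). Now I'll close the jaws and press from above.

Run:
```python
from h import *
np.set_printoptions(precision=1,suppress=True)
x,y=487.5,-203
grip(0); move_l([x,y,214],120)
print("touch",move_l([x,y,190],40,contact_N=2.5),observe()["ee_pos"],observe()["wrist_force"])
for z in (190,180,170,160,150):
    h=move_l([x,y,z],30,contact_N=30);ob=observe()
    print(z,h,ob["ee_pos"],ob["wrist_force"],ob["time_s"])
    if h: break
```

```text
touch True [ 487.1 -203.   196.7] [ 0.3 -0.1 -0.4]
190 False [ 487.5 -203.   189.9] [-0.3  0.1  0.1] 17.1667
180 False [ 487.5 -202.9  179.9] [0.6 0.7 0.2] 17.65
170 False [ 487.5 -202.9  169.9] [ 0.7 -0.6  0.6] 18.1333
160 False [ 487.4 -202.9  159.9] [ 0.3 -0.9  0.1] 18.6167
150 True [ 487.6 -203.4  154.3] [-5.2  0.9 13.7] 18.9167
```

It stopped hard with the fingertips at z=129.3, and a seated head top is at 129. I'll press once more, retreat and check visually.

Run:
```python
from h import *
np.set_printoptions(precision=1,suppress=True)
x,y=487.5,-203
move_l([x,y,160],60)
print(move_l([x,y,150],25,contact_N=35),observe()["ee_pos"],observe()["wrist_force"])
move_l([x,y,175],60);move_l([x,y,260],150);move_l([x-20,y-110,300],200)
W,S=camera("wrist"),camera("scene")
save("e",np.hstack([cv2.resize(S["img"][180:330,270:450],(420,350),interpolation=cv2.INTER_CUBIC),cv2.resize(W["img"][:350,220:600],(380,350))]))
print(observe()["time_s"])
```

```text
True [ 487.7 -203.1  154.2] [-4.7  0.9 16. ]
21.5667
```

View pics/e.png

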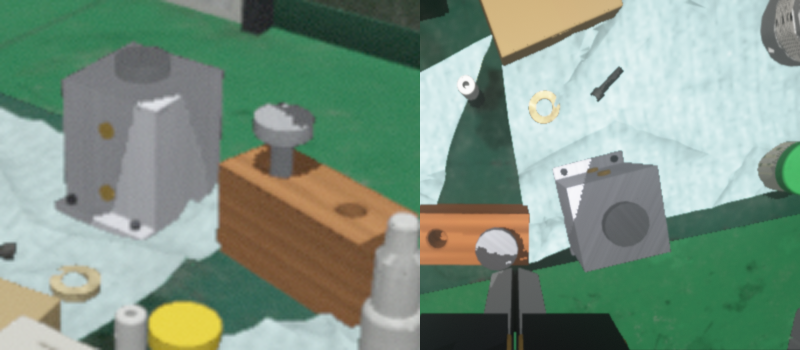

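The head sits flat on the block (crop 143,62), the short pin stands in the rack, and the gripper is clear of everything.

```bash
python3 -c "
from station import *
job_done(); print(observe()['time_s'])"
```

```text
the job is handed in; nothing more can be done
the job is handed in; nothing more can be done
```

The long pin is pressed fully home in the ejector block, the short pin is still standing in the rack, and I handed the job in at about 21.6 s of the 42 s allowed.

**What I did:** I gripped the long pin by its head and lifted it out. I lowered it about 44 mm into the bore, felt no contact, and let go so it settled on the piston with its head proud. Then I pressed it down with the closed fingers.

**Last checks:** Two presses stopped hard with the fingertips at z ≈ 129.3 and 129.2 mm, against 129 mm for a seated head. The stop thresholds were 30 and 35 N, and about 14 to 16 N still showed after each stop. The last picture shows the head flat on the block and the gripper clear of everything.

**What disagreed:**
- **Long pin's position:** it moved about 11 mm between the first pictures and the wrist view, though the force readings showed no contact. It was leaning in its loose hole, so I turned the jaws along the rack to straighten it.
- **Bore mouth:** the wrist and top cameras differed by about 4 mm. I aligned tip to mouth in the wrist picture, and the pin went in without measurable side force.
- **First touch when pressing:** it came with the fingertips at z ≈ 172 mm, a little below the expected 174 to 184 mm. I didn't settle whether that was measuring lag or the piston moving slightly when the pin dropped.

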